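Sort two balls with the seesaw gate

TASK

Sort the two balls lying on the ledge of the sorter, the blue one into the blue tray and the orange one into the orange tray. Push each ball off the ledge with a fingertip so that it rolls down the seesaw gate by itself, and rock the gate over to its other side (press its raised end down) when the next ball has to go down the other chute. Do not pick up or carry the balls, and leave the things standing around alone.

Things in the scene. Friction and masses are not known exactly. Their poses are not given: they have to be found in the camera images.
- sorter: fixed plywood and aluminium ball sorter, base 190 x 370 mm, turned by up to 15 degrees. Origin on the bench under the gate's pivot; x to its back (away from the robot), y left, z up. In its frame: the ledge at the back is a level board at x 38 to 119 mm, y -71 to 71 mm, top 151 mm up; fixed chutes run down from y = 113 to 200 mm on either side, into the trays
- ledge_left_lane (a point): floor of the ledge (151 mm up) where a ball lies in the left lane: sorter x = 67, y = +35 mm. Lanes run along x, 58 mm wide between 12 mm high walls, open at front and back; 1.8 mm sills 13 mm before and behind this point keep the ball in place. Pushed towards the sorter's -x past the front edge (x = 38 mm), a ball drops onto the gate and rolls into a tray in 1 to 2 s
- ledge_right_lane (a point): the same for the right lane, at sorter x = 67, y = -35 mm
- gate_pivot (a point): middle of the gate's floor above the pivot, 125 mm over the bench. The gate is an open trough in front of the ledge, floor 66 mm wide in the sorter's x and 226 mm long in y, with a 26 mm high front lip and a 10 mm back lip
- tipping_weight (a point): centre of the steel disc (32 mm across, 12 mm thick) on a mast at the gate's front, 62 mm above the hinge axis; it makes the gate tip over by itself to its stop once past level
- gate (a joint): tilt of the seesaw gate about the sorter's x axis, -0.30 to 0.30 rad. Positive: left (+y) end up, right (-y) end down, balls run to the right chute; negative: left end down, balls run to the left chute. It starts tipped to either side (from near level it needs a second or two to settle) and rests only at its stops. Pressing the raised end down to just past level needs under 3 N
- gate_left_end (a point): centre of the yellow press patch (60 x 26 mm, across the trough) on the floor of the gate's left (+y) arm, 98 mm from the pivot; about 30 mm above pivot height when raised, 30 mm below when down
- gate_right_end (a point): the same on the right (-y) arm
- blue_ball_center (a point): centre of the blue ball, polished, 30 mm diameter, about 30 g; it starts in either lane of the ledge, centre 166 mm above the bench
- blue_ball: the blue ball itself (its origin is on its skin and turns with it; use blue_ball_center)
- orange_ball_center (a point): centre of the orange ball, polished, 30 mm diameter, about 30 g, in the other lane
- orange_ball: the orange ball itself (its origin is on its skin and turns with it; use orange_ball_center)
- blue_tray: blue open tray, fixed, 120 x 120 x 45 mm, 4 mm walls; origin at the centre of its underside. It stands at the end of either the left or the right chute, 250 mm from the pivot
- orange_tray: orange tray of the same size at the end of the other chute
- wax: ochre wax bar, 85 x 35 x 20 mm, loose on the bench in front of the sorter; leave alone; origin at the centre of its underside
- cork: cork sanding block, 105 x 50 x 32 mm, loose in front of the sorter; leave alone; origin at the centre of its underside
- cream_pot: small white pot with a tan lid, 62 mm across, 35 mm high, loose on the bench left of the ledge; leave alone; origin at the centre of its underside
- felt_marker: white and red marker, 136 x 16 x 16 mm, loose on the bench right of the ledge; leave alone; origin at the centre of its underside

How it is judged (in metres and radians):
At the end, for the whole second after the job is handed in: The blue ball lies in the blue tray and the orange ball in the orange tray (centres within 58 mm of the tray's centre along its sides and less than 40 mm above the bench), both nearly at rest (under 50 mm/s) (x of blue_ball_center in the frame of blue_tray between -0.058 and 0.058 m and y of blue_ball_center in the frame of blue_tray between -0.058 and 0.058 m and height (world z) of each of blue_ball_center, orange_ball_center below 0.04 m and linear speed of each of blue_ball, orange_ball below 0.05 m/s and x of orange_ball_center in the frame of orange_tray between -0.058 and 0.058 m and y of orange_ball_center in the frame of orange_tray between -0.058 and 0.058 m); the robot touches nothing.
It fails at once if a ball is lifted or carried (its centre rises more than 20 mm above where it lay on the ledge) (height (world z) of any of blue_ball_center, orange_ball_center above 0.186 m).
It fails at once if a ball is in one chute while the gate is tipped to the other (it was dragged across instead of running down by itself) ((y of blue_ball_center in the frame of sorter between 0.13 and 0.18 m and value of joint gate above 0.05 rad) or (y of blue_ball_center in the frame of sorter between -0.18 and -0.13 m and value of joint gate below -0.05 rad) or (y of orange_ball_center in the frame of sorter between 0.13 and 0.18 m and value of joint gate above 0.05 rad) or (y of orange_ball_center in the frame of sorter between -0.18 and -0.13 m and value of joint gate below -0.05 rad)).
It fails at once if the wax bar, cork block, cream pot or marker is moved by more than 20 mm (distance of any of wax, cork, cream_pot, felt_marker from where it was at the start of the episode above 0.02 m).
It also fails if it takes over 64 s, if anything falls off the work surface, if the arm or the gripper's body presses on something with over 40 N, if the wrist force passes 120 N, or if a joint passes its speed limit or range.

ROBOT

A 6-joint arm with a two-finger parallel gripper is mounted at the origin on a cart in front of the work surface, level with it; the furniture and walls round the work are solid. World frame = base frame: x ahead of the robot, y to its left, z up, the work surface at z = 0. Lengths are in mm, angles in rad, forces in N, time in s.
With the tool pointing down it reaches from about 325 to 1000 mm from the base axis. Payload 5.1 kg.
Tool frame: the origin (TCP) lies midway between the tips of the shut fingers; the grasp point (between the pads) lies 19 mm behind it (env.grasp_offset is the distance from the TCP to the grasp point, in mm); z points along the fingers, y is the line along which they close (so a half turn about z gives the same grasp; the last joint's range is limited). The gripper opens to 85 mm and grips with 20 to 120 N. Pads are 22 mm wide; open, the fingers measure 114 mm over their backs; the gripper's body (76 mm by 85 mm) begins 54 mm behind the grasp point. The pads swing forward as they close: fully open they stand 13 mm farther back than shut.
Start: joints at [-1.2, 0.124, 1.65, -0, 1.367, -0.083], TCP at [284.917, -584.215, 231.322] pointing down, gripper open.
Joint ranges: [-2.61, 2.61], [-1.02, 2.33], [0.03, 2.71], [-1.35, 4.49], [0.32, 2.68], [-2.91, 2.91]. Speed limits (rad/s): [2.57, 2.57, 3.14, 3.14, 3.14, 3.14].

INTERFACE

Orientations are given as a unit quaternion [x, y, z, w].
In Python, from workcell import env gives the robot as it stands. The module is installed in compiled form; this text tells all that it offers.
- The arm moves only by the tool jog_arm, never from a script. Its argument "targets" is a list of rows, each a list of 2 entries, a list of its own where there are three numbers: the shift along the tool's x, y, z in mm, then the turn about the tool's z in degrees. In form: [[[dx, dy, dz], twist], ...]. A call has 1 to 20 rows; each row is the pose to reach, as a shift and turn from the pose commanded when the call began, along the tool's axes at that moment; what a row does not reach only later rows make up. A row lasts 1/8 s, in which the tool goes at most 62.5 mm and 10.7 degrees, less where a joint would pass 70% of its speed; a pose out of reach is approached as far as the arm can. A call with a gripper value outside its range is refused whole. "claw" is the opening in per cent of the stroke, from 0 (shut) to 100 (fully open), set as the call begins (left out, the last holds). The fingers move at their own pace and stop on an object; "force" is the grip in N (left out, the last holds). Time passes only in rows, so rows that repeat a pose let the fingers close. It gives the time, the measured TCP pose, the force, the opening and the grip force at its end, in the units of the state.
- env.observe(): the state, without advancing time (a new reading comes with each control period).
- env.snapshot(name): name is "scene" or "top" or "wrist"; returns (picture, depth): 400x640x3 uint8, red, green, blue; 400x640 float32, mm along the optical axis (not along the pixel's ray), 0 where there is no reading.
- env.camera_info(name): a dict with "fx", "fy", "cx", "cy" (pixels), "pose" (4x4, takes a point from camera to world coordinates). Camera axes: x right, y up, looking along -z (the intrinsics and any distortion apply to the point x, -y, -z); pixel columns grow to the right and rows downward; lengths in mm; the calibration is good to about 2 mm. The wrist camera is an equidistant fisheye: a pixel r from the principal point sees the ray r / f radians off the axis. A picture is of the moment at which its call begins: read the wrist's pose just before it. camera_info takes no time and is no camera call; for the wrist camera it gives the pose at the moment of the call.
- env.job_done(): hands the job in; it is judged then, once.
Trained networks look in the newest picture that a camera, given by its name, has taken for a name from the list of things; names that differ only in an ending like _2 or _b are one class to them, and where a whole thing is asked for, a point or a joint stands for the part that bears it (a point fixed in the world has none). Each returns a list of dicts, best first, with "p" (0 to 1); they miss things now and then, are a little off and sometimes report something else, mostly with a low value. They report only what shows in the picture. A call takes as long as a camera call.
- env.look_for(camera, query): "centre" ([column, row] in pixels, amid what is visible of it).
- env.silhouettes(camera, query): "mask" (400x640 bool, what is visible of it) and "centre" ([column, row] in pixels, amid what is visible of it).
The state is a dict: "t": time; "joints": joint angles; "qd": joint speeds; "effort": joint torques, N m; "position": TCP position; "eef_rot": TCP orientation; "wrist_force": force on the tool from outside, world axes, zero at the start; "moment": the same for the moment, N m; "finger_gap": opening from 0.0 (shut) to 1.0 (fully open); "gripper_force": force on a finger pad.
Only numpy, scipy, OpenCV 4.12 (cv2) and the standard library are available. Lean on these libraries where they do the work, as an engineer would, in place of code of your own. Each camera call takes 0.05 s, during which the arm holds its last target. There are 200 camera calls.

## Working session

There is one attempt and no reset: what is moved stays moved. The work goes in short steps, Python scripts to look and compute and a tool call to move; the robot and the scene stay as the last step left them, time stands still between calls to the robot, and variables do not carry over. Pictures are saved under pics/ and viewed, at most 10 in all, crops included, and the job is handed in when it is done.

Besides the shell and the picture viewer there is one more tool, called as a command line: name --argument value ..., lists and objects as JSON in quotes. jog_arm: Moves the arm, as the interface text tells. Its arguments: {"type":"object","properties":{"targets":{"type":"array","items":{"type":"array"}},"claw":{"type":"number"},"force":{"type":"number"}},"required":["targets"]}

```bash
mkdir -p pics; cat > h.py <<'E'
import numpy as np,cv2
from workcell import env
def world(cam,uv,d,ci=None):
    ci=ci or env.camera_info(cam); u,v=uv
    p=np.array([(u-ci['cx'])/ci['fx']*d,-(v-ci['cy'])/ci['fy']*d,-d,1])
    return (np.array(ci['pose'])@p)[:3]
def atz(cam,uv,z):
    a=world(cam,uv,100.);b=world(cam,uv,1000.)
    return a+(b-a)*(z-a[2])/(b[2]-a[2])
E
python3 - <<'E'
from h import *
for c in('top','scene'):
    im,d=env.snapshot(c); cv2.imwrite(f'pics/{c}1.png',im[:,:,::-1]); np.save(c+'.npy',d)
    for q in['blue_ball','orange_ball','blue_tray','orange_tray','tipping_weight','gate_left_end','gate_right_end','ledge_left_lane','ledge_right_lane','gate_pivot','blue_ball_center','orange_ball_center','cream_pot','felt_marker','cork','wax']:
        r=env.look_for(c,q)
        for x in r[:1]:
            u,v=x['centre'];dd=d[int(v),int(u)]
            print(c,q,np.round(x['centre']),round(x['p'],2),np.round(world(c,(u,v),dd)))
s=env.observe();print(s['t'],s['position'],s['eef_rot'])
E
```

```text
top blue_ball [203. 163.] 0.15 [651. 250.  35.]
top blue_tray [196. 199.] 0.79 [554. 277.   8.]
top orange_tray [382. 213.] 0.95 [ 502. -243.    7.]
top tipping_weight [283. 205.] 0.96 [519.  20. 128.]
top gate_left_end [255. 252.] 0.73 [402. 108.  22.]
top gate_right_end [286. 202.] 0.85 [526.  14. 126.]
top ledge_left_lane [286. 196.] 0.9 [542.  12. 122.]
top ledge_right_lane [286. 196.] 0.65 [540.  11. 127.]
top gate_pivot [290. 200.] 0.68 [529.   3. 125.]
top blue_ball_center [300. 173.] 0.66 [587. -27. 179.]
top orange_ball_center [273. 172.] 0.66 [591.  38. 178.]
top cream_pot [201. 159.] 0.55 [664. 255.  36.]
top felt_marker [391. 177.] 0.71 [ 602. -272.   15.]
top cork [322. 261.] 0.65 [376. -72.  29.]
top wax [256. 254.] 0.8 [397. 108.  20.]
scene blue_ball [322. 188.] 0.61 [576. -36. 168.]
scene orange_ball [308. 223.] 0.47 [479. -80. 106.]
scene blue_tray [248. 209.] 0.6 [568. 316.   1.]
scene orange_tray [357. 272.] 0.83 [ 522. -214.    4.]
scene tipping_weight [298. 204.] 0.75 [528.  10. 120.]
scene gate_left_end [296. 206.] 0.55 [513.   0. 121.]
scene gate_right_end [295. 202.] 0.75 [524.  18. 125.]
scene ledge_left_lane [306. 224.] 0.85 [480. -73. 103.]
scene gate_pivot [306. 222.] 0.96 [479. -74. 108.]
scene orange_ball_center [307. 181.] 0.46 [581.  30. 170.]
scene cream_pot [307. 222.] 0.24 [480. -75. 107.]
scene felt_marker [404. 267.] 0.65 [ 630. -282.    3.]
scene cork [279. 266.] 0.83 [367. -95.  32.]
scene wax [244. 243.] 0.75 [396.  92.  15.]
1.7 [ 284.9084165  -584.21281031  231.29876861] [ 9.74374728e-01  2.24930854e-01 -6.44979519e-06 -2.56692651e-05]
```

View pics/top1.png

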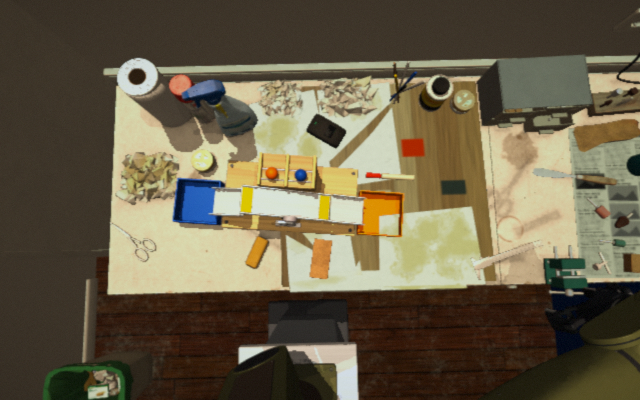

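View pics/scene1.png

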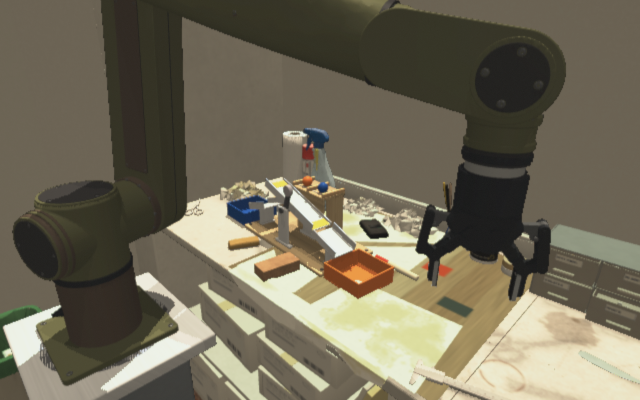

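The top view shows the orange ball in the left lane at about (272,173) and the blue ball in the right lane at (301,175). The blue tray is on the left (198,202) and the orange tray on the right (381,213). The scene view shows the gate's left end raised at (280,184), so the gate already sends balls right and orange goes first. Next I'll refine the sorter's pose.

```bash
python3 - <<'E'
from h import *
im=cv2.imread('pics/top1.png');hsv=cv2.cvtColor(im,cv2.COLOR_BGR2HSV);d=np.load('top.npy')
def blob(lo,hi,box):
    m=cv2.inRange(hsv,np.array(lo),np.array(hi)); z=np.zeros_like(m);x0,y0,x1,y1=box;z[y0:y1,x0:x1]=m[y0:y1,x0:x1]
    v,u=np.nonzero(z);return (u.mean(),v.mean()),len(u),np.median(d[v,u])
P={}
for n,lo,hi,b,z in[('orange',(3,150,90),(17,255,255),(262,164,282,182),166),('blue',(100,120,40),(130,255,255),(291,166,311,184),166),('pL',(20,150,120),(35,255,255),(238,180,258,218),155),('pR',(20,150,120),(35,255,255),(314,190,336,222),95),
 ('tB',(100,120,40),(130,255,255),(165,170,230,230),25),('tO',(3,150,90),(17,255,255),(355,185,410,240),25)]:
    uv,k,dd=blob(lo,hi,b);P[n]=atz('top',uv,z);print(n,np.round(uv,1),k,np.round(P[n],1),np.round(world('top',uv,dd),1))
for a,b in(('blue','orange'),('pR','pL'),('tO','tB')):
    w=P[a]-P[b]; w=-w; print(a,b,np.degrees(np.arctan2(-w[0],w[1])),np.linalg.norm(w[:2]))
print(env.camera_info('top'))
E
```

```text
orange [271.5 172.9] 135 [592.3  42.8 166. ] [590.3  41.5 175.7]
blue [300.3 174.8] 92 [585.8 -26.4 166. ] [583.7 -27.  177.2]
pL [246.6 199. ] 256 [532.  104.9 155. ] [532.1 105.  154.4]
pR [324.  207.1] 226 [513.9 -81.6  95. ] [513.8 -81.6  96.3]
tB [195.8 201.4] 1729 [545.9 271.3  25. ] [548.2 277.6   6.6]
tO [382.  208.4] 625 [ 513.3 -241.5   25. ] [ 514.5 -243.5   12.5]
blue orange -5.31089038034919 69.458305694319
pR pL -5.540966345480335 187.35226531363912
tO tB -3.635313164142502 513.8610873053706
{'fx': 375.80364005604827, 'fy': 375.80364005604827, 'cx': 321.8912320896538, 'cy': 200.6730692640324, 'pose': array([[-2.52452372e-02,  9.92471835e-01, -1.19842960e-01,
         4.14740402e+02],
       [-9.99678241e-01, -2.53590920e-02,  5.75167473e-04,
        -7.61021764e+01],
       [-2.46827114e-03,  1.19818920e-01,  9.92792694e-01,
         1.05444329e+03],
       [ 0.00000000e+00,  0.00000000e+00,  0.00000000e+00,
         1.00000000e+00]])}
```

Pivot is about (523, 12) and yaw about -5.4°. The tool needs a +31.4° twist to line its x axis up with the sorter's. I'll move to above and behind the left (orange) lane.

jog_arm --targets '[[[589,-403,-19],31.4],[[589,-403,-19],31.4],[[589,-403,-19],31.4],[[589,-403,-19],31.4],[[589,-403,-19],31.4],[[589,-403,-19],31.4],[[589,-403,-19],31.4],[[589,-403,-19],31.4],[[589,-403,-19],31.4],[[589,-403,-19],31.4],[[589,-403,-19],31.4],[[589,-403,-19],31.4],[[589,-403,-19],31.4],[[589,-403,-19],31.4],[[589,-403,-19],31.4],[[589,-403,-19],31.4],[[589,-403,-19],31.4],[[589,-403,-19],31.4],[[589,-403,-19],31.4],[[589,-403,-19],31.4]]' --claw 0 --force 20

```text
t: 4.2
position: [637.6, 36.2, 250.3]
eef_rot: [0.999, -0.047, -0.0, 0.0]
wrist_force: [0.7, -0.9, 0.2]
finger_gap: 0.0
gripper_force: 0.0
```

jog_arm --targets '[[[0,0,40],0],[[0,0,65],0],[[0,0,80],0],[[0,0,90],0],[[0,0,90],0],[[-8,0,90],0],[[-14,0,90],0],[[-19,0,90],0],[[-23,0,90],0],[[-27,0,90],0],[[-31,0,90],0],[[-35,0,90],0],[[-39,0,90],0],[[-43,0,90],0],[[-47,0,90],0],[[-51,0,90],0],[[-55,0,90],0],[[-55,0,90],0]]'

```text
t: 6.45
position: [582.6, 41.4, 160.3]
eef_rot: [0.999, -0.047, 0.0, -0.0]
wrist_force: [-0.7, -0.7, -0.3]
finger_gap: -0.003
gripper_force: 0.0
```

```bash
python3 - <<'E'
from h import *
im,d=env.snapshot('top'); cv2.imwrite('pics/top2.png',cv2.resize(im[140:260,150:420,::-1],None,fx=2.9,fy=2.9))
E
```

```text
(no output)
```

View pics/top2.png

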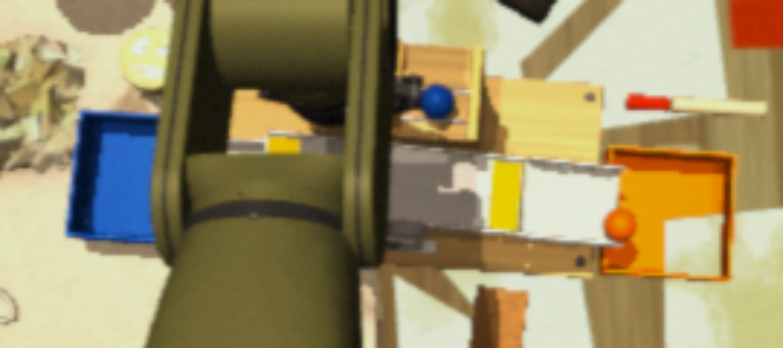

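Orange is rolling into the orange tray, at about (620,225) in the crop, and blue is still in its lane at (437,101). Next I'll press the raised left end down.

jog_arm --targets '[[[0,0,-40],0],[[0,0,-50],0],[[-25,-25,-50],0],[[-57,-55,-50],0],[[-57,-55,-50],0],[[-57,-55,-30],0],[[-57,-55,-10],0],[[-57,-55,0],0],[[-57,-55,6],0],[[-57,-55,12],0],[[-57,-55,18],0],[[-57,-55,24],0],[[-57,-55,30],0],[[-57,-55,36],0],[[-57,-55,42],0],[[-57,-55,48],0],[[-57,-55,48],0],[[-57,-55,0],0],[[-57,-55,-50],0],[[-57,-55,-50],0]]'

```text
t: 9.0
position: [534.5, 101.8, 216.5]
eef_rot: [0.999, -0.047, 0.005, -0.001]
wrist_force: [-0.0, -0.2, 0.6]
finger_gap: -0.001
gripper_force: 0.0
```

jog_arm --targets '[[[20,30,-30],0],[[60,90,-50],0],[[110,125,-50],0],[[112,125,-50],0],[[112,125,-50],0],[[112,125,-50],0],[[112,125,-50],0],[[112,125,-50],0]]'

```text
t: 10.0
position: [630.6, -32.6, 260.6]
eef_rot: [0.999, -0.047, 0.0, -0.0]
wrist_force: [-0.4, -0.9, 0.4]
finger_gap: 0.0
gripper_force: 0.0
```

```bash
python3 - <<'E'
from h import *
im,d=env.snapshot('scene'); cv2.imwrite('pics/s2.png',cv2.resize(im[160:310,200:440,::-1],None,fx=3,fy=3))
E
```

```text
(no output)
```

View pics/s2.png

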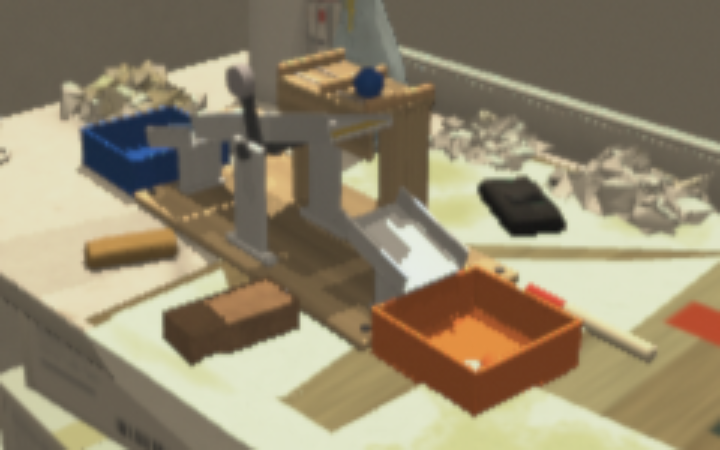

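The gate is now tipped left: the mast leans left at (240,80) and the right end is raised at (380,120). Blue is still in its lane at (368,82). Pushing blue now.

jog_arm --targets '[[[0,0,45],0],[[0,0,75],0],[[0,0,90],0],[[0,0,100],0],[[0,0,100],0],[[-8,0,100],0],[[-14,0,100],0],[[-19,0,100],0],[[-23,0,100],0],[[-27,0,100],0],[[-31,0,100],0],[[-35,0,100],0],[[-39,0,100],0],[[-43,0,100],0],[[-47,0,100],0],[[-51,0,100],0],[[-55,0,100],0],[[-55,0,100],0]]'

```text
t: 12.3
position: [576.0, -28.3, 160.3]
eef_rot: [0.999, -0.047, 0.0, -0.0]
wrist_force: [0.5, -0.2, -0.1]
finger_gap: -0.004
gripper_force: 0.0
```

jog_arm --targets '[[[0,0,-50],0],[[0,0,-100],0],[[0,60,-120],0],[[0,120,-120],0],[[0,180,-120],0],[[0,240,-120],0],[[0,300,-120],0],[[0,300,-120],0],[[0,300,-120],0],[[0,300,-120],0],[[0,300,-120],0],[[0,300,-120],0],[[0,300,-120],0],[[0,300,-120],0],[[0,300,-120],0],[[0,300,-120],0]]'

```text
t: 14.3
position: [548.0, -327.1, 280.3]
eef_rot: [0.999, -0.047, 0.0, 0.0]
wrist_force: [0.8, 0.3, 0.6]
finger_gap: -0.007
gripper_force: 0.0
```

```bash
python3 - <<'E'
from h import *
im,d=env.snapshot('top'); cv2.imwrite('pics/top3.png',cv2.resize(im[140:260,150:420,::-1],None,fx=2.9,fy=2.9))
s=env.observe();print(s['t'],s['position'])
E
```

```text
14.35 [ 548.02158446 -327.06269715  280.26514371]
```

View pics/top3.png

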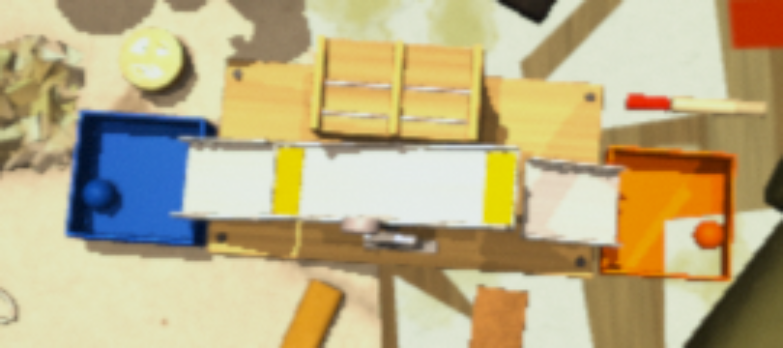

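Both balls are in their own trays: blue at (101,195) and orange at (710,234). I'll wait for them to settle, check they're still, and hand in.

jog_arm --targets '[[[0,0,0],0],[[0,0,0],0],[[0,0,0],0],[[0,0,0],0],[[0,0,0],0],[[0,0,0],0],[[0,0,0],0],[[0,0,0],0],[[0,0,0],0],[[0,0,0],0],[[0,0,0],0],[[0,0,0],0],[[0,0,0],0],[[0,0,0],0],[[0,0,0],0],[[0,0,0],0],[[0,0,0],0],[[0,0,0],0],[[0,0,0],0],[[0,0,0],0]]'

```text
t: 16.85
position: [548.1, -327.0, 280.3]
eef_rot: [0.999, -0.047, -0.0, -0.0]
wrist_force: [-0.2, 0.4, -0.1]
finger_gap: -0.002
gripper_force: 0.0
```

jog_arm --targets '[[[0,0,0],0],[[0,0,0],0],[[0,0,0],0],[[0,0,0],0],[[0,0,0],0],[[0,0,0],0],[[0,0,0],0],[[0,0,0],0],[[0,0,0],0],[[0,0,0],0],[[0,0,0],0],[[0,0,0],0],[[0,0,0],0],[[0,0,0],0],[[0,0,0],0],[[0,0,0],0],[[0,0,0],0],[[0,0,0],0],[[0,0,0],0],[[0,0,0],0]]'

```text
t: 19.35
position: [548.1, -327.0, 280.3]
eef_rot: [0.999, -0.047, 0.0, 0.0]
wrist_force: [-0.9, -0.3, -0.0]
finger_gap: -0.0
gripper_force: 0.0
```

```bash
python3 - <<'E'
from h import *
a,_=env.snapshot('top')
for i in range(10): b,_=env.snapshot('top')
df=np.abs(a[160:245,165:410].astype(int)-b[160:245,165:410]).max(2)
print((df>40).sum(), np.argwhere(df>40)[:10]+[160,165])
for n in('blue_ball','orange_ball'):print(n,[(np.round(r['centre']),round(r['p'],2)) for r in env.look_for('top',n)[:2]])
cv2.imwrite('pics/top4.png',cv2.resize(b[140:260,150:420,::-1],None,fx=2.9,fy=2.9))
E
```

```text
0 []
blue_ball [(array([185., 206.]), 0.66)]
orange_ball []
```

View pics/top4.png

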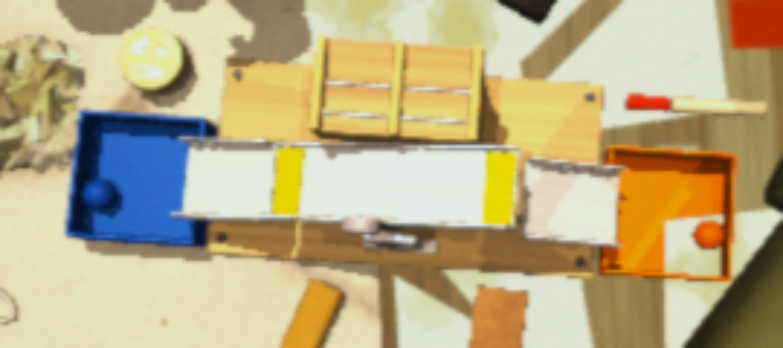

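Neither ball has moved between pictures: blue is in the blue tray at (100,195) and orange in the orange tray at (710,234).

```bash
python3 -c "
from workcell import env
print(env.job_done())"
```

```text
the job is handed in; nothing more can be done
None
```

The blue ball lies at rest in the blue tray and the orange ball in the orange tray, and the job is handed in; the judge returned no verdict.

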